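# Slide the wax pan to the small ring

## Task

The big ring of the leather workshop's glass hob is needed for another pan: slide the small saucepan that stands on it sideways across the glass and leave it standing centred on the small ring. Keep its base on the glass all the way, never lifting or tipping it, and do not disturb the steel beaker at the back of the hob.

Things in the scene. Friction and masses are not known exactly. Their poses are not given: they have to be found in the camera images.
- pan: Small empty steel saucepan on the hob's large ring, ~0.45 kg, 110 mm wide, 70 mm high, wall 3 mm. Origin: centre of its underside; z up. Its one straight dark wooden handle points along its own -x (roughly to the robot): level bar 18 mm wide (y), 14 mm high, its middle 48 mm above the underside, 70 to 180 mm from the pan's axis. (The bigger saucepan on a cork trivet beside the hob plays no part.)
- small_ring: Destination: the smaller of two light-grey circles printed on the hob's black glass, 130 mm wide, a cross at its centre, flush, empty. Origin: its centre, on the glass, 50 mm above the table; x points to the hob's back, y along its width. The hob (fixed, 340 x 540 mm) is turned a little. The rings lie 290 mm apart along its width, either one on the left; the straight way between is clear.
- large_ring: The larger printed circle, 180 mm wide, flush, where the saucepan stands at the start (within 15 mm of its centre). Origin: its centre, on the glass; axes as for the small ring.
- beaker: Plain steel beaker without handle, 56 mm wide, 85 mm high, loose, standing on the glass at the back of the hob, between the rings but 105 to 120 mm farther back than the line through their centres. Origin: centre of its underside. It stays where it is.
Things that resemble listed ones, but are neither listed nor needed, are in the scene too. What is shaped like the pan but turquoise is not meant.

How it is judged:
By the outcome, as a careful person would: the job done as asked, in the order asked, and still so for the second after the job is handed in, with the robot touching nothing.
It also fails if it takes over 37 s, if anything falls off the work surface, if the arm or the gripper's body presses on something with over 40 N, if the wrist force passes 120 N, or if a joint passes its speed limit or range.

## Robot

A 6-joint arm with a two-finger parallel gripper is mounted at the origin on the work surface. World frame = base frame: x ahead of the robot, y to its left, z up, the work surface at z = 0. Lengths are in m, angles in rad, forces in N, time in s.
With the tool pointing down it reaches from about 0.325 to 0.775 m from the base axis. Payload 5.5 kg.
Tool frame: the origin (TCP) lies at the centre of the arm's flange, where the gripper is bolted on; the fingertips stand 173 mm ahead of it and the grasp point (between the pads) lies 155 mm ahead of it; x points along the fingers, y is the direction in which the jaws open and shut, and the axes are right-handed (so a half turn about x gives the same grasp; the last joint's range is limited). The gripper opens to 85 mm and grips with 20 to 120 N. Pads are 22 mm wide; open, the fingers measure 114 mm over their backs; the gripper's body (76 mm by 85 mm) begins 54 mm behind the grasp point. The pads swing forward as they close: fully open they stand 13 mm farther back than shut.
Start: joints at [1.08, 0.091, 1.231, -0, 1.82, -0.057], TCP at [0.252, 0.544, 0.405] pointing down, gripper open.
Joint ranges: [-2.87, 2.87], [-0.86, 2.18], [0.17, 2.46], [-1.51, 4.65], [0.06, 2.69], [-2.65, 2.65]. Speed limits (rad/s): [2.57, 2.57, 3.01, 3.14, 3.14, 3.14].

## Interface

Orientations are given as a unit quaternion [w, x, y, z].
In Python, from workcell import observe, get_image, hand_in, silhouettes, pinpoint gives the robot as it stands.
- The arm moves only by the tool carry_out, never from a script. Its argument "targets" is a list of rows, each a list of 7 numbers: the shift along the tool's x, y, z in mm, then the turn, a rotation vector about the tool's x, y, z in rad, then the gripper's target within -1 to 1 (fully open at 1, half-way at 0, shut at -1). In form: [[x, y, z, ax, ay, az, fingers], ...]. A call has 1 to 12 rows; each row is the pose to reach, as a shift and turn from the pose commanded when the call began, along the tool's axes at that moment; what a row does not reach only later rows make up. A row lasts 1/8 s, in which the tool goes at most 62.5 mm and 10.7 degrees, less where a joint would pass 70% of its speed; a pose out of reach is approached as far as the arm can. A call with a gripper value outside its range is refused whole. The fingers move at their own pace and stop on an object; "squeeze" is the grip in N (left out, the last holds). Time passes only in rows, so rows that repeat a pose let the fingers close. It gives the time, the measured TCP pose, the force and the opening at its end, in the units of the state.
- observe(): the state, without advancing time (a new reading comes with each control period).
- get_image(name): name is "scene" or "top" or "wrist"; returns a dict with "color" (480x640x3 uint8, red, green, blue), "K" (3x3 intrinsics, pixels), "world_from_camera" (4x4, takes a point from camera to world coordinates); the wrist camera has in their place "hand_eye" (4x4, takes a point from camera to tool coordinates, whose origin is the TCP and whose axes are the tool frame's). Camera axes: x right, y up, looking along -z (the intrinsics and any distortion apply to the point x, -y, -z); pixel columns grow to the right and rows downward; lengths in m; the calibration is good to about 2 mm. A picture is of the moment at which its call begins: read the wrist's pose just before it. There is no depth.
- hand_in(): hands the job in, once; it reports no verdict.
Trained networks look in a picture, given as the dict that the camera call returned (one of the last four; its "shot" number tells which), for a name from the list of things; names that differ only in an ending like _2 or _b are one class to them, and where a whole thing is asked for, a point or a joint stands for the part that bears it (a point fixed in the world has none). Each returns a list of dicts, best first, with "score" (0 to 1); they miss things now and then, are a little off and sometimes report something else, mostly with a low value. They report only what shows in the picture. A call takes as long as a camera call. They do not tell look-alikes from the thing itself.
- silhouettes(picture, query): "region" (480x640 bool, what is visible of it) and "bbox" ([left, top, right, bottom] in pixels, round what is visible of it).
- pinpoint(picture, query): "position" ([column, row] in pixels: a listed point, or the origin of a listed thing).
The state is a dict: "time": time; "qpos": joint angles; "qvel": joint speeds; "effort": joint torques, N m; "ee_pos": TCP position; "eef_rot": TCP orientation; "ft_force": force on the tool from outside, world axes, zero at the start; "wrist_torque": the same for the moment, N m; "gripper_width": finger opening in m.
Only numpy, scipy, OpenCV 4.12 (cv2) and the standard library are available. Lean on these libraries where they do the work, as an engineer would, in place of code of your own. Each camera call takes 0.05 s, during which the arm holds its last target.

## Working session

There is one attempt and no reset: what is moved stays moved. The work goes in short steps, Python scripts to look and compute and a tool call to move; the robot and the scene stay as the last step left them, time stands still between calls to the robot, and variables do not carry over. Pictures are saved under pics/ and viewed, and the job is handed in when it is done.

Besides the shell and the picture viewer there is one more tool, called after "Call:" as name([rows], argument=value, ...), one row to a line, values as JSON. carry_out: Moves the arm, as the interface text tells. Its arguments: {"type":"object","properties":{"targets":{"type":"array","items":{"type":"array","items":{"type":"number"}}},"squeeze":{"type":"number"}},"required":["targets"]}

```bash
mkdir -p pics; ls; python3 - <<'E'
from workcell import *
import cv2
s=observe();print(s)
for n in ("scene","top"):
    p=get_image(n);cv2.imwrite(f"pics/{n}0.png",p["color"][:,:,::-1]);print(n,p["K"],p["world_from_camera"],[k for k in p])
    for q in("pan","small_ring","large_ring","beaker"):
        print(q,[(d["score"],d["position"]) for d in pinpoint(p,q)])
E
```

```text
pics
{'time': 0.0, 'qpos': array([ 1.08028454e+00,  9.18875895e-02,  1.23191153e+00,  2.02157397e-07,
        1.81980786e+00, -5.66916520e-02]), 'qvel': array([-2.52783632e-04,  6.18059922e-05, -2.08300872e-03, -5.93690848e-04,
        1.52463777e-03,  1.18532880e-03]), 'effort': array([ 1.03698658e-04, -4.58769143e+01, -4.17994201e+01, -4.50657280e-04,
        1.26141941e-02, -2.05154873e-05]), 'ee_pos': array([0.25222831, 0.54447227, 0.40351884]), 'eef_rot': array([ 0.69034438,  0.15149291,  0.69072937, -0.15286423]), 'ft_force': array([-0.15537923,  0.25793715, -0.02731801]), 'wrist_torque': array([-0.0043245 , -0.00160059,  0.00398328]), 'gripper_width': 0.08506383229831943}
scene [[508.61493832   0.         317.22403171]
 [  0.         508.61493832 238.08911032]
 [  0.           0.           1.        ]] [[-0.41965997 -0.58904375  0.69058886  1.20382801]
 [ 0.9076786  -0.27045215  0.32089747  0.30428573]
 [-0.0022514   0.76150056  0.64816035  0.79751798]
 [ 0.          0.          0.          1.        ]] ['color', 'K', 'world_from_camera', 'shot']
pan [(0.84, [271.8, 168.3]), (0.69, [359.4, 305.6])]
small_ring [(0.95, [222.9, 271.9])]
large_ring [(0.71, [223.3, 272.4]), (0.66, [270.1, 333.2])]
beaker [(0.86, [274.1, 334.6])]
top [[499.33748209   0.         322.62213643]
 [  0.         499.33748209 235.90204298]
 [  0.           0.           1.        ]] [[-0.02669326  0.99734725 -0.06771954  0.34721525]
 [-0.99928258 -0.028443   -0.0250066  -0.08202935]
 [-0.02686641  0.06700345  0.99739096  1.10240571]
 [ 0.          0.          0.          1.        ]] ['color', 'K', 'world_from_camera', 'shot']
pan [(0.9, [463.7, 370.2]), (0.6, [248.1, 170.9])]
small_ring [(0.76, [384.7, 152.0])]
large_ring []
beaker [(0.84, [303.7, 111.6])]
```

View pics/scene0.png

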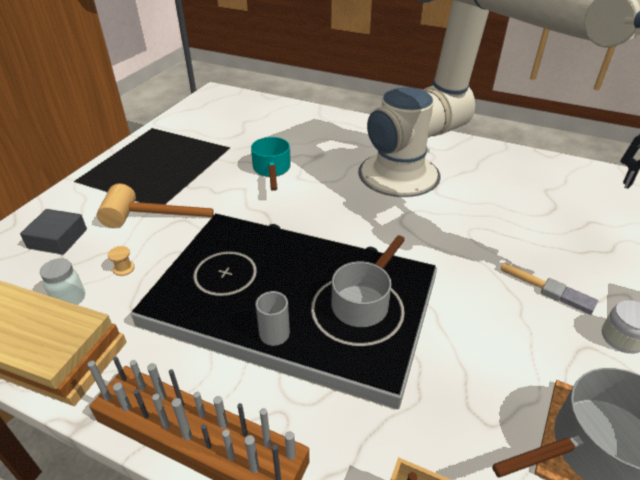

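View pics/top0.png

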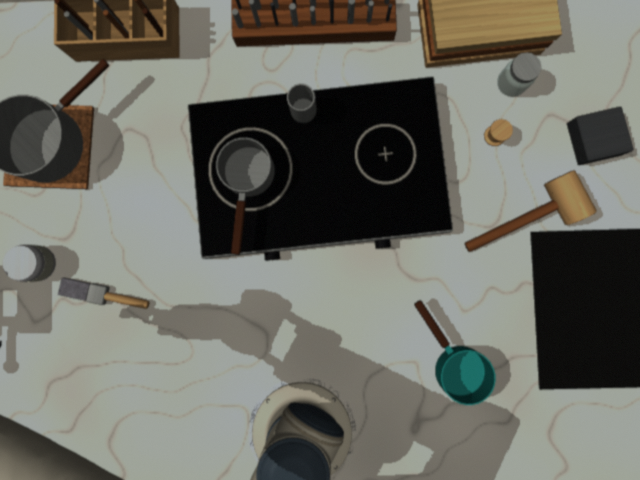

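The scene shows three pan-like things. The grey saucepan on the big ring, at top (245,167) and scene (361,293), fits: small, steel, on the hob, with a dark handle towards the robot. The turquoise one at top (465,375) is the excluded look-alike. The big pan on the cork trivet at top (35,140) plays no part. The beaker is at top (302,103) and the small ring's cross at top (385,153). Next I measure and confirm with a crop.

```bash
cat > h.py <<'E'
import numpy as np, cv2
from workcell import *
def ray(p,uv,T=None):
    T=p["world_from_camera"] if T is None else T
    K=p["K"];uv=np.atleast_2d(uv).astype(float)
    d=np.c_[(uv[:,0]-K[0,2])/K[0,0],-(uv[:,1]-K[1,2])/K[1,1],-np.ones(len(uv))]
    return T[:3,3],d@T[:3,:3].T
def onz(p,uv,z,T=None):
    o,d=ray(p,uv,T);return (o+d*((z-o[2])/d[:,2])[:,None])[:,:2]
def proj(p,X,T=None):
    T=p["world_from_camera"] if T is None else T
    c=(np.atleast_2d(X)-T[:3,3])@T[:3,:3];K=p["K"]
    return np.c_[K[0,0]*c[:,0]/-c[:,2]+K[0,2],-K[1,1]*c[:,1]/-c[:,2]+K[1,2]]
def rect(p,z,c,half=0.15,ppm=2000,T=None):
    # metric top-down picture of plane z: col -> -y (left=+y), row -> -x
    n=int(2*half*ppm)
    pts=np.array([[c[0]+half,c[1]+half],[c[0]+half,c[1]-half],[c[0]-half,c[1]-half],[c[0]-half,c[1]+half]])
    uv=proj(p,np.c_[pts,np.full(4,z)],T).astype(np.float32)
    H=cv2.getPerspectiveTransform(uv,np.float32([[0,0],[n,0],[n,n],[0,n]]))
    return cv2.warpPerspective(p["color"],H,(n,n),flags=cv2.INTER_CUBIC)
E
python3 - <<'E'
from h import *
for n,g in (("top",(385,153)),("scene",(223,272))):
    p=get_image(n)
    c=onz(p,g,.05)[0];print(n,"small cross",c)
    pan=[(s["score"],s["bbox"]) for s in silhouettes(p,"pan")];print(pan)
    bk=silhouettes(p,"beaker");print("beaker",[(b["score"],b["bbox"]) for b in bk])
    c0=onz(p,[(246,167) if n=="top" else (361,285)],.12)[0];print("pan rim guess",c0)
    a=rect(p,.05,c);b=rect(p,.12,c0)
    cv2.imwrite(f"pics/r_{n}.png",cv2.resize(np.hstack([a,b]),(800,400))[:,:,::-1])
E
```

```text
top small cross [ 0.59177334 -0.1932092 ]
[(0.61, [217.3, 136.2, 275.1, 251.3]), (0.6, [419.6, 300.2, 496.2, 406.3])]
beaker [(0.75, [286.7, 86.8, 318.5, 118.9])]
pan rim guess [0.55630751 0.09210337]
scene small cross [ 0.5900191  -0.19977645]
[(0.84, [332.3, 237.4, 407.6, 330.1])]
beaker [(0.64, [257.2, 292.9, 289.4, 344.6])]
pan rim guess [0.56987869 0.09890593]
```

```bash
python3 - <<'E'
import cv2,numpy as np
a=cv2.imread("pics/r_top.png");b=cv2.imread("pics/r_scene.png")
cv2.imwrite("pics/r_all.png",cv2.resize(np.vstack([a,b]),(600,600)))
E
```

```text
(no output)
```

View pics/r_all.png

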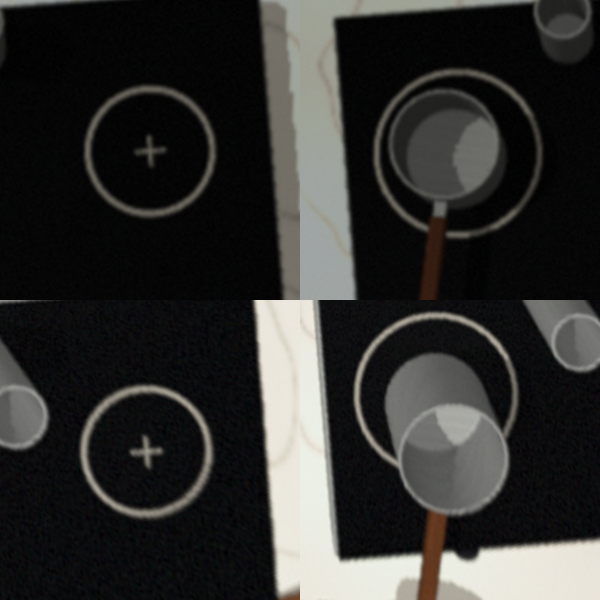

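Top row is the top camera, bottom row is the scene camera, at about 1 mm per px. Both agree: the grey pan's rim centre is near (0.560, 0.097), and the cross near (0.590, -0.195). The crop shows a steel pan with a dark handle inside the big ring. Next I refine the fits and the handle's yaw.

```bash
python3 - <<'E'
from h import *
from scipy.optimize import least_squares
def circ(P):
    r=least_squares(lambda q:np.hypot(P[:,0]-q[0],P[:,1]-q[1])-q[2],[*P.mean(0),.06],loss="soft_l1",f_scale=.001)
    return r.x,np.abs(r.fun).mean()
for n in ("top","scene"):
    p=get_image(n)
    g=cv2.cvtColor(p["color"],cv2.COLOR_RGB2GRAY)
    vv,uu=np.nonzero(g>70); W=onz(p,np.c_[uu,vv],.05)
    for nm,c,r in(("small",(.59,-.195),.065),("large",None,.09)):
        if c is None: c=(.566,.094)
        for _ in range(3):
            d=np.hypot(*(W-c).T); S=W[abs(d-r)<(.012 if _==0 else .006)]
            if nm=="large":  # avoid pan: only use right/back arcs
                pass
            q,e=circ(S);c=q[:2]
        print(n,nm,q,e,len(S))
    # handle: brown pixels at z=.105
    a=p["color"].astype(int); m=(a[:,:,0]-a[:,:,2]>25)
    vv,uu=np.nonzero(m);Wh=onz(p,np.c_[uu,vv],.105 if n=="top" else .102)
    d=Wh-np.array([.56,.097]);s=(d[:,0]<-.06)&(d[:,0]>-.19)&(abs(d[:,1])<.05);Wh=Wh[s]
    vx=cv2.fitLine(Wh.astype(np.float32),cv2.DIST_HUBER,0,.001,.001).ravel()
    if vx[0]<0:vx[:2]*=-1
    print(n,"handle",vx,"yaw",np.arctan2(vx[1],vx[0]),"x range",Wh[:,0].min(),Wh[:,0].max(),len(Wh), "y at x=.56:",vx[3]+(.56-vx[2])*vx[1]/vx[0])
    # rim: bright edge at z=.12
    E=cv2.Canny(g,40,120);vv,uu=np.nonzero(E);We=onz(p,np.c_[uu,vv],.12);c=np.array([.56,.097])
    for k in range(4):
        d=np.hypot(*(We-c).T);S=We[abs(d-.055)<(.006 if k==0 else .003)];q,e=circ(S);c=q[:2]
    print(n,"rim",q,e,len(S))
    for b in silhouettes(p,"beaker")[:1]:
        bb=b["bbox"];print("beaker",b["score"],bb)
E
```

```text
top small [ 0.59078183 -0.19289428  0.06243828] 0.0012034112891375185 408
top large [0.56776997 0.09628492 0.08740376] 0.0012076312796742584 408
top handle [ 0.9926745  -0.12081906  0.43712345  0.11415522] yaw -0.121114954 x range 0.38545068555545514 0.4904987216122311 379 y at x=.56: 0.09919983
top rim [0.56245064 0.09859615 0.05564469] 0.0006827714800705154 208
beaker 0.88 [287.8, 85.7, 318.2, 119.8]
scene small [ 0.5889549  -0.19595911  0.06274621] 0.001841667781024442 460
scene large [0.5642616  0.09307438 0.08837425] 0.002235297787456371 866
scene handle [ 0.99302596 -0.1178957   0.4381174   0.11259523] yaw -0.11817054 x range 0.3802423083973563 0.4902116017983612 346 y at x=.56: 0.09812488
scene rim [0.5605296  0.09593024 0.05573305] 0.0007872928226933983 177
beaker 0.63 [256.1, 294.8, 288.0, 345.2]
```

```bash
cat >> h.py <<'E'
from scipy.spatial.transform import Rotation as Rn
def tr(s=None):
    s=s or observe();q=np.array(s["eef_rot"]);return np.array(s["ee_pos"]),Rn.from_quat(q[[1,2,3,0]])
def want(yaw,flip=False): # tool x down, tool y along handle y
    y=np.array([-np.sin(yaw),np.cos(yaw),0])*(-1 if flip else 1);x=np.array([0,0,-1.])
    return Rn.from_matrix(np.c_[x,y,np.cross(x,y)])
def shift(pos,R):
    p0,R0=tr();return (R0.inv().apply(np.array(pos)-p0)*1000).round(1),(R0.inv()*R).as_rotvec().round(4)
E
python3 - <<'E'
from h import *
p,R=tr();print(R.as_matrix().round(3))
for f in(0,1):print(shift([.467,.1087,.36],want(-.12,f)))
E
```

```text
[[-0.     0.42   0.907]
 [ 0.     0.907 -0.42 ]
 [-1.    -0.    -0.   ]]
(array([  44.7, -305.1,  378.1]), array([-0.3138, -0.    ,  0.    ]))
(array([  44.7, -305.1,  378.1]), array([2.8278e+00, 0.0000e+00, 1.0000e-04]))
```

Call:
carry_out([
  [4, -25, 31, -0.026, 0, 0, 0.2],
  [8, -51, 63, -0.052, 0, 0, 0.2],
  [12, -76, 94, -0.078, 0, 0, 0.2],
  [16, -110, 136, -0.11, 0, 0, 0.2],
  [22, -145, 180, -0.15, 0, 0, 0.2],
  [27, -180, 223, -0.19, 0, 0, 0.2],
  [32, -215, 266, -0.22, 0, 0, 0.2],
  [36, -245, 304, -0.25, 0, 0, 0.2],
  [40, -270, 335, -0.28, 0, 0, 0.2],
  [43, -290, 359, -0.3, 0, 0, 0.2],
  [45, -305, 378, -0.314, 0, 0, 0.2],
  [45, -305, 378, -0.314, 0, 0, 0.2],
])

```text
time: 2.5
ee_pos: [0.4674, 0.1076, 0.3594]
eef_rot: [0.706, 0.043, 0.706, -0.043]
ft_force: [-0.1, 0.2, -0.4]
gripper_width: 0.0511
```

```bash
python3 - <<'E'
from h import *
s=observe();p0,R0=tr(s);print(s["time"],p0,R0.as_matrix().round(3),s["gripper_width"],s["qpos"],s["ft_force"])
p=get_image("wrist");T=np.eye(4);T[:3,:3]=R0.as_matrix();T[:3,3]=p0;T=T@p["hand_eye"]
im=p["color"][:,:,::-1].copy()
yaw=-.12;c=np.array([.5615,.0973]);
for d in(70,95,180):
    h=c-np.array([np.cos(yaw),np.sin(yaw)])*d/1000
    u=proj(p,[[*h,.105]],T)[0];print(d,u);cv2.drawMarker(im,tuple(int(v) for v in u),(0,255,0),0,14,1)
for z,X,r in((.12,c,.055),(.05,(.59,-.1944),.065)):
    t=np.linspace(0,6.28,100);u=proj(p,np.c_[X[0]+r*np.cos(t),X[1]+r*np.sin(t),0*t+z],T);cv2.polylines(im,[u.astype(int).reshape(-1,1,2)],True,(0,0,255),1)
cv2.imwrite("pics/w1.png",im)
E
```

```text
2.5 [0.46737936 0.1076473  0.35941623] [[-0.     0.122  0.993]
 [-0.     0.993 -0.122]
 [-1.    -0.    -0.   ]] 0.0510733518840279 [ 1.55471573e-01 -2.39266172e-01  1.62498634e+00 -1.39242594e-04
  1.75635357e+00 -1.29280737e+00] [-0.09208021  0.23344664 -0.41297335]
70 [322.49954841 284.70265123]
95 [322.45508813 246.88029487]
180 [322.28315305 100.61511617]
```

View pics/w1.png

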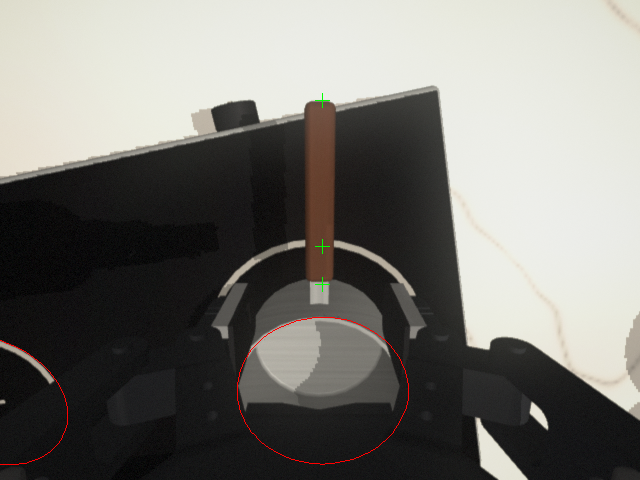

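The wrist view shows the handle vertical at column ~320, midway between the fingers (215 and 425), and the predicted marks lie on it. Going down now.

Call:
carry_out([
  [12, 0, 0, 0, 0, 0, 0.2],
  [28, 0, 0, 0, 0, 0, 0.2],
  [45, 0, 0, 0, 0, 0, 0.2],
  [62, 0, 0, 0, 0, 0, 0.2],
  [79, 0, 0, 0, 0, 0, 0.2],
  [93, 0, 0, 0, 0, 0, 0.2],
  [102, 0, 0, 0, 0, 0, 0.2],
  [106, 0, 0, 0, 0, 0, 0.2],
  [106, 0, 0, 0, 0, 0, 0.2],
], squeeze=30)

```text
time: 3.68
ee_pos: [0.4671, 0.1088, 0.2538]
eef_rot: [0.706, 0.042, 0.706, -0.042]
ft_force: [0.2, 0.1, 1.3]
gripper_width: 0.0515
```

Call:
carry_out([
  [0, 0, 0, 0, 0, 0, -0.2],
  [0, 0, 0, 0, 0, 0, -0.4],
  [0, 0, 0, 0, 0, 0, -0.6],
  [0, 0, 0, 0, 0, 0, -0.8],
  [0, 0, 0, 0, 0, 0, -0.9],
  [0, 0, 0, 0, 0, 0, -0.9],
], squeeze=30)

```text
time: 4.42
ee_pos: [0.4671, 0.1087, 0.2542]
eef_rot: [0.706, 0.042, 0.706, -0.042]
ft_force: [-1.2, -1.4, 5.4]
gripper_width: 0.0176
```

```bash
python3 - <<'E'
from h import *
s=observe();p0,R0=tr(s);print(s["time"],p0,s["gripper_width"],s["ft_force"],s["wrist_torque"])
print(shift(p0+[.0284,-.2917,0],R0))
p=get_image("scene");cv2.imwrite("pics/s2.png",p["color"][:,:,::-1])
E
```

```text
4.425 [0.46707114 0.10870009 0.25415363] 0.01756513626261849 [-1.18675018 -1.39567575  5.3512233 ] [-0.27948713  0.17254119 -0.14497316]
(array([ 1.000e-01, -2.862e+02,  6.310e+01]), array([0., 0., 0.]))
```

View pics/s2.png

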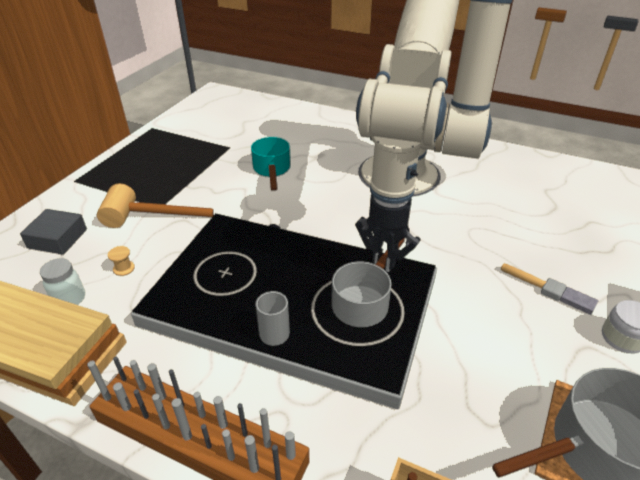

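The picture shows the fingers on the handle at about (388,258), with the pan still on the ring at (361,293) and level. The gripper presses the handle down by about 5 N, so I ease it by 0.2 mm and start sliding in stages.

Call:
carry_out([
  [-0.2, 0, 0, 0, 0, 0, -0.9],
  [-0.2, -2, 0.4, 0, 0, 0, -0.9],
  [-0.2, -6, 1.3, 0, 0, 0, -0.9],
  [-0.2, -12, 2.6, 0, 0, 0, -0.9],
  [-0.2, -19, 4.2, 0, 0, 0, -0.9],
  [-0.2, -26, 5.7, 0, 0, 0, -0.9],
  [-0.2, -32, 7.1, 0, 0, 0, -0.9],
  [-0.2, -37, 8.2, 0, 0, 0, -0.9],
  [-0.2, -40, 8.8, 0, 0, 0, -0.9],
  [-0.2, -40, 8.8, 0, 0, 0, -0.9],
])

```text
time: 5.72
ee_pos: [0.4711, 0.0689, 0.2541]
eef_rot: [0.706, 0.043, 0.706, -0.041]
ft_force: [-0.6, 5.0, 4.1]
gripper_width: 0.0173
```

```bash
python3 - <<'E'
from h import *
s=observe();p0,R0=tr(s);print(s["time"],p0,R0.as_matrix().round(4),s["gripper_width"],s["ft_force"],s["wrist_torque"])
p=get_image("scene");cv2.imwrite("pics/s3.png",cv2.resize(p["color"][180:380,180:460,::-1],(784,560)))
E
```

```text
5.725 [0.47108955 0.06887644 0.25413443] [[ 1.000e-03  1.182e-01  9.930e-01]
 [ 2.600e-03  9.930e-01 -1.182e-01]
 [-1.000e+00  2.700e-03  7.000e-04]] 0.01726312901528972 [-0.63683754  5.02781781  4.14747205] [ 0.78653338 -0.05720831  0.30299099]
```

View pics/s3.png

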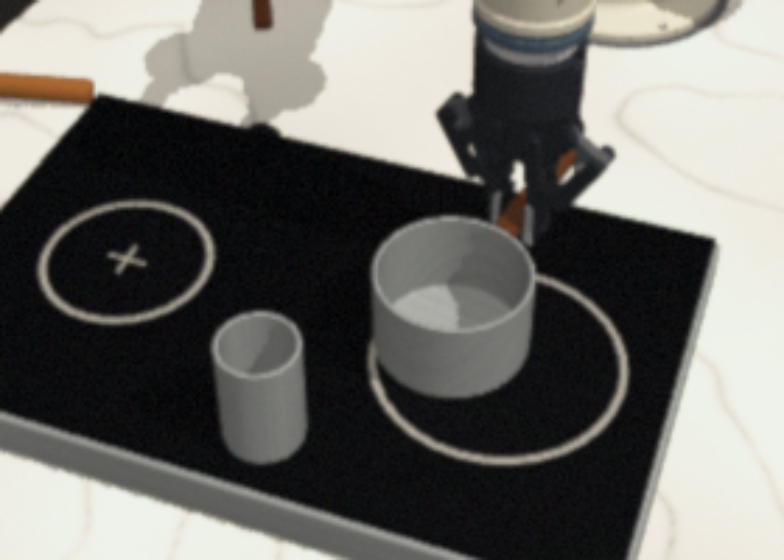

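The picture shows the pan slid about 40 mm, flat on the glass, clear of the beaker at (260,385) in the crop. Continuing.

Call:
carry_out([
  [0, -4, 0.9, 0, 0, 0, -0.9],
  [0, -11, 2.4, 0, 0, 0, -0.9],
  [0, -20, 4.4, 0, 0, 0, -0.9],
  [0, -30, 6.6, 0, 0, 0, -0.9],
  [0, -40, 8.8, 0, 0, 0, -0.9],
  [0, -50, 11, 0, 0, 0, -0.9],
  [0, -60, 13.2, 0, 0, 0, -0.9],
  [0, -70, 15.4, 0, 0, 0, -0.9],
  [0, -80, 17.6, 0, 0, 0, -0.9],
  [0, -90, 19.8, 0, 0, 0, -0.9],
  [0, -97, 21.4, 0, 0, 0, -0.9],
  [0, -100, 22, 0, 0, 0, -0.9],
])

```text
time: 7.28
ee_pos: [0.481, -0.0332, 0.2541]
eef_rot: [0.706, 0.043, 0.706, -0.041]
ft_force: [-0.6, 5.6, 4.4]
gripper_width: 0.0175
```

Call:
carry_out([
  [0, -4, 0.9, 0, 0, 0, -0.9],
  [0, -11, 2.4, 0, 0, 0, -0.9],
  [0, -20, 4.4, 0, 0, 0, -0.9],
  [0, -30, 6.6, 0, 0, 0, -0.9],
  [0, -40, 8.8, 0, 0, 0, -0.9],
  [0, -50, 11, 0, 0, 0, -0.9],
  [0, -60, 13.2, 0, 0, 0, -0.9],
  [0, -70, 15.4, 0, 0, 0, -0.9],
  [0, -80, 17.6, 0, 0, 0, -0.9],
  [0, -90, 19.8, 0, 0, 0, -0.9],
  [0, -97, 21.4, 0, 0, 0, -0.9],
  [0, -100, 22, 0, 0, 0, -0.9],
])

```text
time: 8.78
ee_pos: [0.4909, -0.135, 0.2541]
eef_rot: [0.706, 0.043, 0.706, -0.041]
ft_force: [-1.2, 6.6, 6.1]
gripper_width: 0.0172
```

```bash
cat > m.py <<'E'
from h import *
from scipy.optimize import least_squares
def circ(P,r):
    r=least_squares(lambda q:np.hypot(P[:,0]-q[0],P[:,1]-q[1])-r,P.mean(0),loss="soft_l1",f_scale=.001)
    return r.x,np.abs(r.fun).mean()
def rim(p,c):
    g=cv2.cvtColor(p["color"],cv2.COLOR_RGB2GRAY)
    E=cv2.Canny(g,40,120);vv,uu=np.nonzero(E);We=onz(p,np.c_[uu,vv],.12);c=np.array(c)
    for k in range(5):
        d=np.hypot(*(We-c).T);S=We[abs(d-.0555)<(.012 if k<2 else .003)];c,e=circ(S,.0555)
    return c,e,len(S)
E
python3 - <<'E'
from m import *
s=observe();p0,R0=tr(s);print(s["time"],p0,R0.as_matrix().round(4),s["gripper_width"],s["ft_force"],s["wrist_torque"])
est=np.array([.5615,.0973])+p0[:2]-[.46707,.1087];print("est",est,"to go",np.array([.59,-.1944])-est)
for n,z in(("top",(.5908,-.1929)),("scene",(.58895,-.19596))):
    p=get_image(n);c,e,k=rim(p,est);print(n,c,e,k,"to go",np.array(z)-c)
    cv2.imwrite(f"pics/{n}4.png",p["color"][:,:,::-1])
E
```

```text
8.775 [ 0.49092522 -0.13503119  0.25407114] [[ 3.000e-04  1.182e-01  9.930e-01]
 [ 2.700e-03  9.930e-01 -1.182e-01]
 [-1.000e+00  2.800e-03  0.000e+00]] 0.017160267451039247 [-1.20770493  6.58733996  6.07850265] [ 1.00817996 -0.0905063   0.34734065]
est [ 0.58535522 -0.14643119] to go [ 0.00464478 -0.04796881]
top [ 0.57964471 -0.15026615] 0.0012354116648812749 84 to go [ 0.01115529 -0.04263385]
scene [ 0.58437359 -0.14650909] 0.0008189864975147112 161 to go [ 0.00457641 -0.04945091]
```

View pics/top4.png

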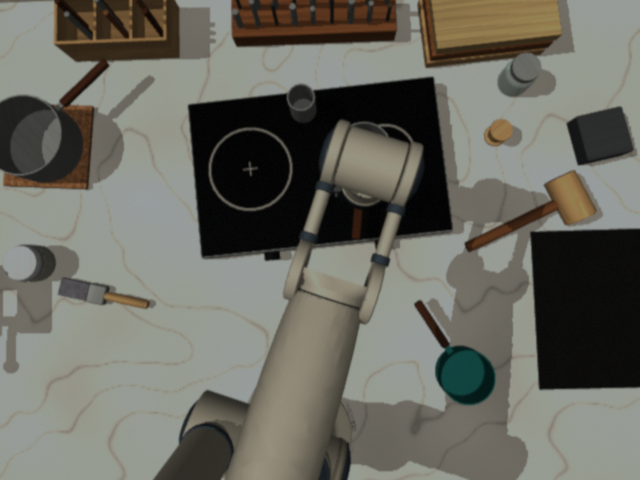

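View pics/scene4.png

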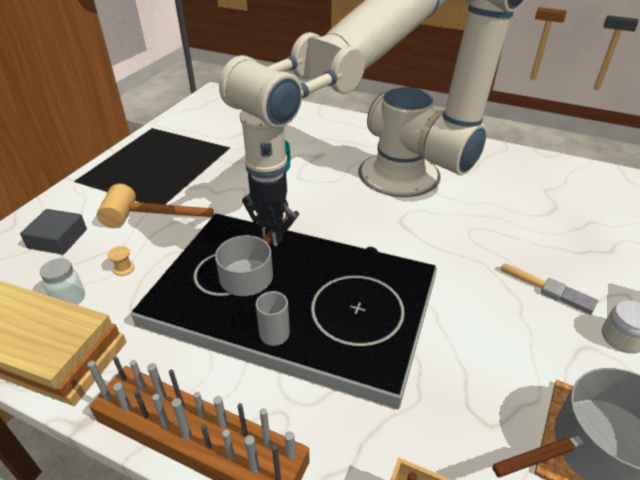

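The arm hides the pan in the top view. The scene view shows it short of the small ring, with the beaker at (272,318) untouched. About 4.6 mm in x and -48.7 mm in y remain.

Call:
carry_out([
  [0, -3, 0.6, 0, 0, 0, -0.9],
  [0, -9, 1.9, 0, 0, 0, -0.9],
  [0, -17, 3.7, 0, 0, 0, -0.9],
  [0, -25, 5.4, 0, 0, 0, -0.9],
  [0, -33, 7.1, 0, 0, 0, -0.9],
  [0, -40, 8.6, 0, 0, 0, -0.9],
  [0, -45, 9.7, 0, 0, 0, -0.9],
  [0, -47.8, 10.3, 0, 0, 0, -0.9],
  [0, -47.8, 10.3, 0, 0, 0, -0.9],
  [0, -47.8, 10.3, 0, 0, 0, -0.9],
])

```text
time: 10.12
ee_pos: [0.4955, -0.1837, 0.2541]
eef_rot: [0.706, 0.043, 0.706, -0.041]
ft_force: [0.3, 4.0, 5.4]
gripper_width: 0.0173
```

```bash
python3 - <<'E'
from m import *
s=observe();p0,R0=tr(s);print(s["time"],p0,s["gripper_width"],s["ft_force"],s["wrist_torque"])
est=np.array([.5615,.0973])+p0[:2]-[.46707,.1087];print("est",est,"to go",np.array([.59,-.1944])-est)
p=get_image("scene");c,e,k=rim(p,est);print(c,e,k,"to go",np.array((.58895,-.19596))-c)
im=p["color"][:,:,::-1].copy();t=np.linspace(0,6.28,100)
for z,r,X in((.12,.055,c),(.05,.0625,(.58895,-.19596)),(.05,.055,c)):
    u=proj(p,np.c_[X[0]+r*np.cos(t),X[1]+r*np.sin(t),0*t+z]);cv2.polylines(im,[u.astype(int).reshape(-1,1,2)],True,(0,0,255),1)
raw=p["color"][:,:,::-1]
cv2.imwrite("pics/s5.png",np.vstack([cv2.resize(q[200:330,150:330],(540,390))[:,:][:300] if 0 else cv2.resize(q[210:320,160:300],(380,299)) for q in(raw,im)]))
E
```

```text
10.125 [ 0.49549858 -0.18366345  0.2540729 ] 0.01734108183337538 [0.28503453 4.03578764 5.39219228] [ 0.71590591 -0.12803991  0.26061875]
est [ 0.58992858 -0.19506345] to go [7.14167998e-05 6.63446347e-04]
[ 0.58889616 -0.19479603] 0.0009287130218223468 160 to go [ 5.38390926e-05 -1.16397432e-03]
```

View pics/s5.png

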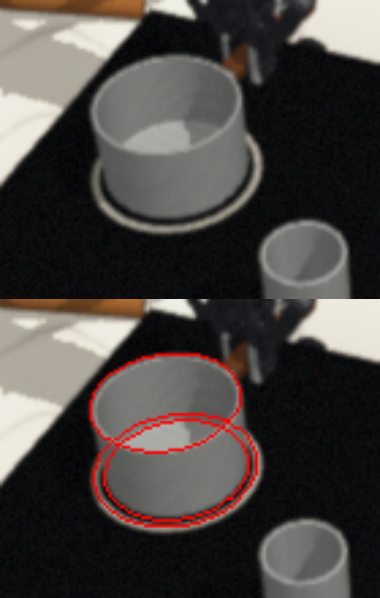

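The crop shows the pan concentric with the small ring, within about 1 mm. I now release gently, rise and retreat.

Call:
carry_out([
  [0, 0, 0, 0, 0, 0, -0.55],
  [0, 0, 0, 0, 0, 0, -0.45],
  [0, 0, 0, 0, 0, 0, -0.3],
  [0, 0, 0, 0, 0, 0, -0.15],
  [0, 0, 0, 0, 0, 0, 0.0],
  [0, 0, 0, 0, 0, 0, 0.1],
  [0, 0, 0, 0, 0, 0, 0.1],
  [0, 0, 0, 0, 0, 0, 0.1],
])

```text
time: 11.18
ee_pos: [0.4952, -0.1845, 0.2539]
eef_rot: [0.706, 0.042, 0.706, -0.042]
ft_force: [0.5, -1.1, -0.5]
gripper_width: 0.0467
```

```bash
python3 - <<'E'
from m import *
s=observe();p0,R0=tr(s);print(s["time"],p0,s["gripper_width"],s["ft_force"],s["wrist_torque"])
p=get_image("scene");c,e,k=rim(p,[.59,-.195]);print(c,e,k,"to go",np.array((.58895,-.19596))-c)
cv2.imwrite("pics/s6.png",cv2.resize(p["color"][170:330,130:330,::-1],(750,600)))
E
```

```text
11.175 [ 0.49523859 -0.18446359  0.25390277] 0.0466795990295502 [ 0.52909049 -1.11219189 -0.45730123] [0.03174603 0.00167853 0.04039783]
[ 0.58911381 -0.19473265] 0.0009346645891487794 157 to go [-0.00016381 -0.00122735]
```

View pics/s6.png

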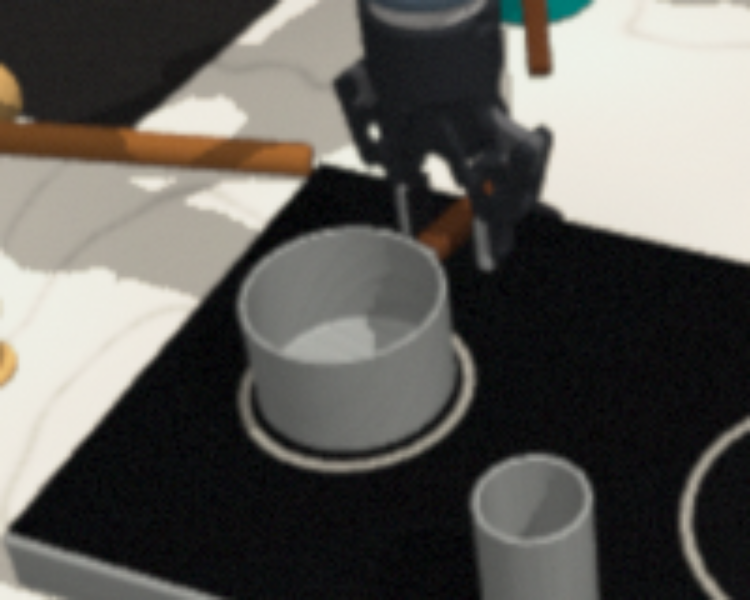

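The view shows the fingers free of the handle on both sides, with the pan still on the ring. I rise and back off sideways so the top camera can see.

Call:
carry_out([
  [-6, 0, 0, 0, 0, 0, 0.1],
  [-20, 0, 0, 0, 0, 0, 0.1],
  [-38, 0, 0, 0, 0, 0, 0.1],
  [-58, 0, 0, 0, 0, 0, 0.1],
  [-78, 0, 0, 0, 0, 0, 0.1],
  [-98, 0, 0, 0, 0, 0, 0.1],
  [-112, 15, 0, 0, 0, 0, 0.1],
  [-120, 50, 0, 0, 0, 0, 0.1],
  [-120, 95, 0, 0, 0, 0, 0.1],
  [-120, 140, 0, 0, 0, 0, 0.1],
  [-120, 180, 0, 0, 0, 0, 0.1],
  [-120, 200, 0, 0, 0, 0, 0.1],
])

```text
time: 12.72
ee_pos: [0.5189, 0.017, 0.3741]
eef_rot: [0.706, 0.042, 0.706, -0.041]
ft_force: [0.5, -0.7, -0.1]
gripper_width: 0.0468
```

```bash
python3 - <<'E'
from m import *
s=observe();print(s["time"],s["ee_pos"])
for n,z in(("top",(.5908,-.1929)),("scene",(.58895,-.19596))):
    p=get_image(n);c,e,k=rim(p,z);print(n,c,e,k,"to go",np.array(z)-c)
    cv2.imwrite(f"pics/{n}7.png",p["color"][:,:,::-1])
    if n=="top": cv2.imwrite("pics/r7.png",cv2.resize(rect(p,.05,(.59,-.193)),(600,600))[:,:,::-1])
    bk=silhouettes(p,"beaker");print("beaker",[(b["score"],b["bbox"]) for b in bk])
E
```

```text
12.725 [0.51893653 0.01697159 0.37412346]
top [ 0.5916214  -0.19195726] 0.0008417898373111743 197 to go [-0.0008214  -0.00094274]
beaker [(0.68, [357.5, 118.4, 419.2, 236.9]), (0.59, [296.0, 86.0, 318.7, 117.5])]
scene [ 0.58935603 -0.19472241] 0.0009328450464677367 153 to go [-0.00040603 -0.00123759]
beaker [(0.84, [253.0, 294.8, 288.4, 344.9])]
```

View pics/top7.png

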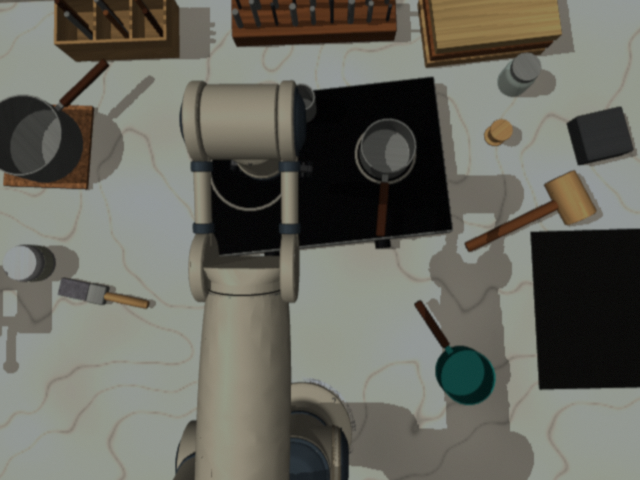

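View pics/r7.png

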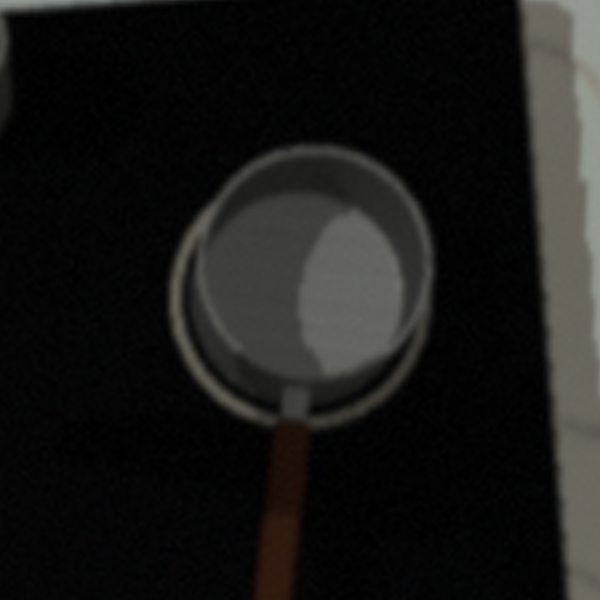

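The top view shows the pan at (386,150) on the small ring, the beaker still at (303,103), and the arm clear. Both cameras put the centring error at about 1.3 mm, which is good enough to hand in.

```bash
python3 -c "
from workcell import *
print(hand_in())"
```

```text
the job is handed in; nothing more can be done
None
```

The small grey saucepan now stands on the small ring, and I handed the job in at about 12.8 s of the 37 s allowed. I gripped its handle, slid it about 293 mm across the glass at constant height, then let go and moved the arm clear.

**Centring:** the last checks put the pan off the ring's centre by about 1.3 mm in both the top and scene views, within the 2 mm calibration.

**Base on the glass:** the gripper's height varied by less than 0.2 mm during the slide. It pressed the handle down by about 4 to 6 N at each check. The pictures taken along the way showed the pan flat on the glass.

**Beaker:** it looks unmoved in both views. In the last top view the network's best match for the beaker was actually the pan. Its second match, partly hidden by the arm, was at the beaker's old place.

**Disagreement:** in the middle of the slide the arm hid the pan from the top camera. That reading was 4–7 mm off the others, so I left it out.

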